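Switch the vacuum selector to its middle notch

ROBOT

A 6-joint arm with a two-finger parallel gripper is mounted at the origin on the work surface. World frame = base frame: x ahead of the robot, y to its left, z up, the work surface at z = 0. Lengths are in m, angles in rad, forces in N, time in s.
With the tool pointing down it reaches from about 0.325 to 0.875 m from the base axis. Payload 4.4 kg.
Tool frame: the origin (TCP) lies midway between the tips of the shut fingers; the grasp point (between the pads) lies 19 mm behind it (env.hold_point_z is the distance from the TCP to the grasp point, in m); x points along the fingers, y is the direction in which the jaws open and shut, and the axes are right-handed (so a half turn about x gives the same grasp; the last joint's range is limited). The gripper opens to 85 mm and grips with 20 to 120 N. Pads are 22 mm wide; open, the fingers measure 114 mm over their backs; the gripper's body (76 mm by 85 mm) begins 54 mm behind the grasp point. The pads swing forward as they close: fully open they stand 13 mm farther back than shut.
Start: joints at [1.083, 0.207, 1.542, -0, 1.393, -0.15], TCP at [0.191, 0.543, 0.231] pointing down, gripper open.
Joint ranges: [-2.73, 2.73], [-0.86, 2.22], [0.23, 2.46], [-1.11, 4.25], [0.08, 2.63], [-2.82, 2.82]. Speed limits (rad/s): [2.79, 2.79, 3.14, 3.14, 3.14, 3.14].

INTERFACE

Orientations are given as a unit quaternion [x, y, z, w].
In Python, from plant import readout, vision, order, env gives the robot as it stands.
- The arm moves only by the shell command python3 -m inch 'ROWS' [FORCE]. ROWS is JSON, a list of rows, each a list of 7 numbers: the shift along the world's x, y, z in mm, then the turn, a rotation vector about the world's x, y, z in degrees, then the finger opening in mm, from 0 to 85.4. A call has 1 to 12 rows; each row shifts and turns the commanded pose from where the row before left it; what a row does not reach is not made up. A row lasts 1/12 s, in which the tool goes at most 41.7 mm and 7.16 degrees, less where a joint would pass 70% of its speed; a pose out of reach is approached as far as the arm can. A call with a gripper value outside its range is refused whole. The fingers move at their own pace and stop on an object; FORCE is the grip in N (left out, the last holds). Time passes only in rows, so rows that do not move let the fingers close. It gives the time, the measured TCP pose, the force and the opening at its end, in the units of the state.
- readout.observe(): the state, without advancing time (a new reading comes with each control period).
- vision.read_camera(name): name is "scene" or "top"; returns a dict with "color" (480x640x3 uint8, red, green, blue), "intrinsics" (3x3 intrinsics, pixels), "dist_coeffs" ([k1, k2, p1, p2, k3] as OpenCV has them; the pictures are not rectified), "R" (3x3) and "t" (3): a world point X has camera coordinates R X + t. Camera axes: x right, y down, z forward; pixel columns grow to the right and rows downward; lengths in m; the calibration is good to about 2 mm. A picture is of the moment at which its call begins. There is no depth.
- order.hand_in(): hands the job in, once; it reports no verdict.
The state is a dict: "time_s": time; "joint_positions": joint angles; "dq": joint speeds; "joint_efforts": joint torques, N m; "ee_pos": TCP position; "tool_rot": TCP orientation; "force": force on the tool from outside, world axes, zero at the start; "torque": the same for the moment, N m; "width": opening from 0.0 (shut) to 1.0 (fully open).
Only numpy, scipy, OpenCV 4.12 (cv2) and the standard library are available. Lean on these libraries where they do the work, as an engineer would, in place of code of your own. Each camera call takes 0.05 s, during which the arm holds its last target.

TASK

Of the two white selector boxes on the deck of the safety cabinet, take the one with the straight bar handle (the other has a round knob). Pull its sprung handle straight up out of the end notch, turn it until its nose stands over the middle one of the three notches, on the side where the long hose barb leaves the box, and let it drop fully home there. Let go of it, and do not turn the round knob.

Things in the scene. Friction and masses are not known exactly. Their poses are not given: they have to be found in the camera images.
- bar_grip (a point): Grip point of the black bar handle, 54 long x 14 wide x 40 mm high, on a fixed white box 110 x 110 x 50 mm. On the turning axis, 16 mm below the bar's top, 98 mm above the deck at home. x: along the bar to its nose, an 8 mm finger from the 42 mm hub 7 mm below the bar, reaching 45 mm from the axis; z up. Around it an aluminium crown, 46 mm radius, top 62 mm above the deck, 3 notches 60 degrees apart.
- bar_lift (a joint): How far the bar handle is pulled straight up, m: 0 = fully home (nose down in a notch), stop at 0.026. A spring pulls it back down: about 5 N at home, 10 N at the top. The nose clears the crown above 0.012; lift it 0.015 to 0.022 to turn. Let down between notches it stays up on the crown.
- bar_turn (a joint): Angle of the bar handle, rad: about 0 at the start (end notch), grows clockwise seen from above. 1.047 = middle notch, beside the 36 mm hose barb on the box's side; 2.094 = other end notch; both end notches have short blanked stubs. Stops at -0.1 and 2.2. Turns lightly when lifted, locked when home (0.05 rad play), slides into a notch when let down within about 0.15 rad of it.
- round_turn (a joint): Angle of the round knob, rad, clockwise seen from above. The knob, black, 40 mm across, stands on the other selector box, which is otherwise the same. About 0 at the start, in its own end notch; it is to stay there (within 0.2).
Not all that is in view belongs to the job. What is shaped like the part that bears bar_grip but purple is not meant.

How it is judged:
By the outcome, as a careful person would: the job done as asked, in the order asked, and still so for the second after the job is handed in, with the robot touching nothing.
It also fails if it takes over 38 s, if anything falls off the work surface, if the arm or the gripper's body presses on something with over 40 N, if the wrist force passes 120 N, or if a joint passes its speed limit or range.

## Working session

There is one attempt and no reset: what is moved stays moved. The work goes in short steps, Python scripts to look and compute and a shell command to move; the robot and the scene stay as the last step left them, time stands still between calls to the robot, and variables do not carry over. Pictures are saved under pics/ and viewed, and the job is handed in when it is done.

```bash
mkdir -p pics; ls
python3 - <<'E'
from plant import readout, vision, order, env
import cv2
s=readout.observe();print(s)
for n in("scene","top"):
    c=vision.read_camera(n);cv2.imwrite(f"pics/{n}0.png",c["color"][:,:,::-1])
    print(n,c["intrinsics"],c["dist_coeffs"],c["R"],c["t"])
E
```

```text
pics
{'time_s': 0.0, 'joint_positions': array([ 1.08252547e+00,  2.07407711e-01,  1.54300993e+00,  2.05478311e-05,
        1.39350786e+00, -1.50498603e-01]), 'dq': array([ 0.00100649, -0.00043761,  0.00097597, -0.00066481, -0.00121156,
        0.00047081]), 'joint_efforts': array([-6.89955868e-04, -3.83055532e+01, -2.91583139e+01, -2.67182986e-04,
        1.09877635e-02,  4.99970838e-06]), 'ee_pos': array([0.1901791 , 0.54180866, 0.23010621]), 'tool_rot': array([ 0.118074  ,  0.69731156, -0.11963566,  0.69678005]), 'force': array([-0.46401052, -0.88205513, -0.02550714]), 'torque': array([ 0.0091897 , -0.00387507,  0.03170328]), 'width': 0.999786425817772}
scene [[510.85024393   0.         323.39173802]
 [  0.         510.85024393 238.49262194]
 [  0.           0.           1.        ]] [-0.08009554  0.          0.          0.          0.        ] [[ 0.76261965  0.64665429  0.0157953 ]
 [ 0.54026964 -0.62334919 -0.56528267]
 [-0.35569648  0.4396294  -0.82474603]] [-0.26937489 -0.18742462  1.05736851]
top [[450.4429194    0.         329.03888464]
 [  0.         450.4429194  242.28473494]
 [  0.           0.           1.        ]] [0.00703747 0.         0.         0.         0.        ] [[ 0.0163904  -0.99984494 -0.00643897]
 [-0.98008993 -0.01479143 -0.19800239]
 [ 0.19787644  0.00955611 -0.98018039]] [-0.04062629  0.38160361  0.90691049]
```

View pics/scene0.png

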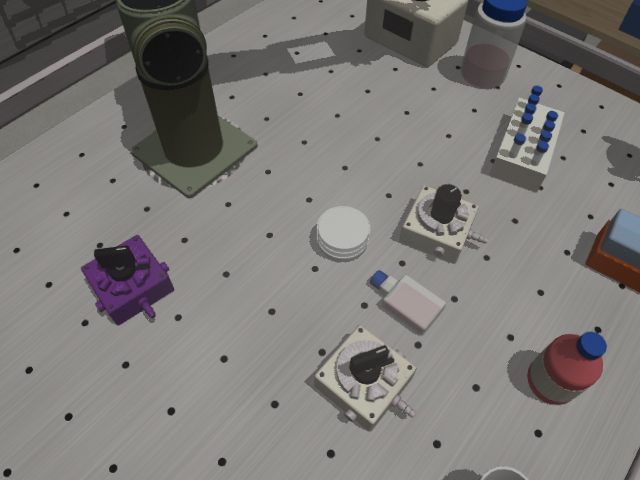

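View pics/top0.png

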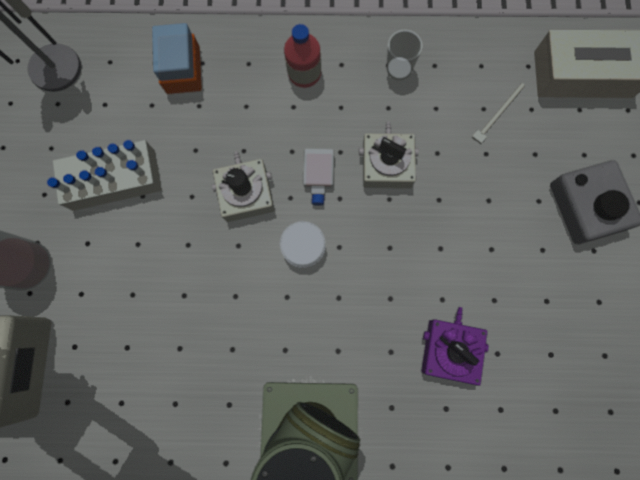

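Run:
```python
import cv2,numpy as np
s=cv2.imread("pics/scene0.png");t=cv2.imread("pics/top0.png")
a=cv2.resize(s[315:435,300:430],None,fx=3,fy=3,interpolation=2);b=cv2.resize(s[170:270,390:500],None,fx=3,fy=3,interpolation=2)
c=cv2.resize(t[115:200,345:435],None,fx=4,fy=4,interpolation=2)
o=np.zeros((360,800,3),np.uint8);o[:360,:390]=a;o[:300,400:730]=b;cv2.imwrite("pics/crop1.png",o)
o=np.zeros((340,760,3),np.uint8);o[:,:360]=c;o[:,380:740]=cv2.resize(t[145:230,200:290],None,fx=4,fy=4,interpolation=2);cv2.imwrite("pics/crop2.png",o)
```

```text
(no output)
```

View pics/crop1.png

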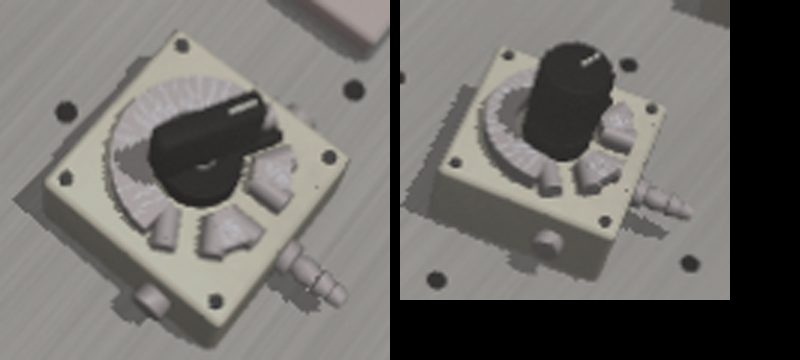

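View pics/crop2.png

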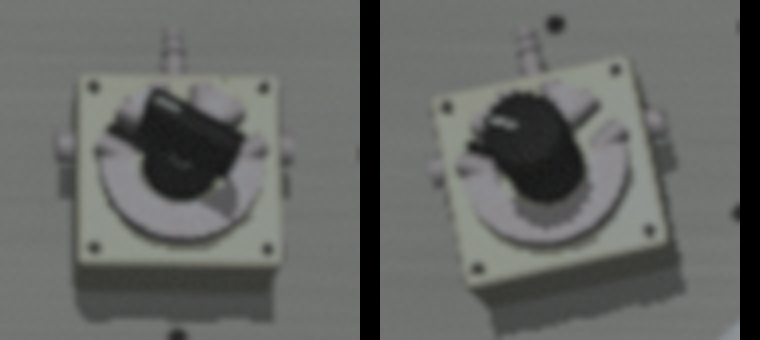

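```bash
cat > h.py <<'E'
import numpy as np,cv2
from plant import readout, vision, order, env
def cams(): return {n:vision.read_camera(n) for n in("scene","top")}
def ray(c,p):
    u=cv2.undistortPoints(np.array([[p]],float),c["intrinsics"],np.array(c["dist_coeffs"]))[0,0]
    R=np.array(c["R"]);return -R.T@np.array(c["t"]),R.T@np.array([u[0],u[1],1])
def onz(c,p,z):
    o,d=ray(c,p);return o+d*(z-o[2])/d[2]
def tri(c1,p1,c2,p2):
    A=np.zeros((3,3));b=np.zeros(3)
    for c,p in((c1,p1),(c2,p2)):
        o,d=ray(c,p);d=d/np.linalg.norm(d);M=np.eye(3)-np.outer(d,d);A+=M;b+=M@o
    X=np.linalg.solve(A,b);return X
def proj(c,X):
    r=cv2.Rodrigues(np.array(c["R"]))[0];return cv2.projectPoints(np.array([X],float),r,np.array(c["t"]),c["intrinsics"],np.array(c["dist_coeffs"]))[0][0,0]
E
python3 - <<'E'
from h import *
c=cams()
T=[(94,87),(264,88),(267,249),(94,247)];S=[(182,45),(330,157),(215,301),(66,178)]
T=[((a+.5)/4-.5+345,(b+.5)/4-.5+115) for a,b in T];S=[((a+.5)/3-.5+300,(b+.5)/3-.5+315) for a,b in S]
a=np.array([onz(c["top"],p,.05) for p in T]);b=np.array([onz(c["scene"],p,.05) for p in S])
print(a.round(4),b.round(4));print(a.mean(0),b.mean(0))
# match order: scene TL?=
m=[min(range(4),key=lambda j:np.linalg.norm(a[i]-b[j])) for i in range(4)];print(m)
print([tri(c["top"],T[i],c["scene"],S[m[i]]).round(4) for i in range(4)])
E1=(a[0]+a[1]-a[2]-a[3]);print("barb dir deg",np.degrees(np.arctan2(E1[1],E1[0])))
B=(b[m[0]]+b[m[1]]-b[m[2]]-b[m[3]]);print(np.degrees(np.arctan2(B[1],B[0])))
# white mark line on bar top (z .114)
f=lambda p:((p[0]+.5)/4-.5+345,(p[1]+.5)/4-.5+115)
g=lambda p:((p[0]+.5)/3-.5+300,(p[1]+.5)/3-.5+315)
for z,ps in((.114,[(155,88),(245,135),(165,105),(178,113)]),):
    for p in ps: print(onz(c["top"],f(p),z))
for p in [(229,112),(257,100),(155,143),(258,93)]: print('s',onz(c["scene"],g(p),.114))
print(env.hold_point_z, readout.observe()['time_s'])
E
```

```text
[[ 0.6157 -0.1158  0.05  ]
 [ 0.6163 -0.2079  0.05  ]
 [ 0.5245 -0.2077  0.05  ]
 [ 0.5244 -0.1157  0.05  ]] [[ 0.5241 -0.1154  0.05  ]
 [ 0.6164 -0.1152  0.05  ]
 [ 0.6159 -0.2075  0.05  ]
 [ 0.5247 -0.2073  0.05  ]]
[ 0.57021425 -0.1617712   0.05      ] [ 0.57028129 -0.16136295  0.05      ]
[1, 2, 3, 0]
[array([ 0.6161, -0.1155,  0.0498]), array([ 0.616 , -0.2077,  0.0507]), array([ 0.5246, -0.2075,  0.0502]), array([ 0.5242, -0.1156,  0.0505])]
barb dir deg -0.061046870766038625
-0.009015787221905262
[ 0.58609757 -0.14146892  0.114     ]
[ 0.56144028 -0.18639443  0.114     ]
[ 0.57699844 -0.14643512  0.114     ]
[ 0.57278367 -0.15293369  0.114     ]
s [ 0.57483102 -0.15348872  0.114     ]
s [ 0.58107344 -0.14056107  0.114     ]
s [ 0.55846517 -0.18680832  0.114     ]
s [ 0.57938966 -0.13752356  0.114     ]
0.0187 0.2
```

```bash
cat > st.py <<'E'
from h import *
from scipy.spatial.transform import Rotation as Ro
def go(tgt,yawdeg):
    s=readout.observe();R=Ro.from_quat(s['tool_rot']);m=R.as_matrix()
    print('t',round(s['time_s'],2),'pos',np.round(s['ee_pos'],4),'q',np.round(s['joint_positions'],3),'F',np.round(s['force'],1),'w',round(s['width'],3))
    print('x',m[:,0].round(3),'yaw of y',round(np.degrees(np.arctan2(m[1,1],m[0,1])),2))
    y=np.array([np.cos(np.radians(yawdeg)),np.sin(np.radians(yawdeg)),0]);x=np.array([0,0,-1.]);
    T=Ro.from_matrix(np.c_[x,y,np.cross(x,y)])
    print('shift mm',((np.array(tgt)-s['ee_pos'])*1000).round(1),'rotvec deg',np.degrees((T*R.inv()).as_rotvec()).round(2))
E
python3 -c "
from st import *
go([.5705,-.1615,.2],150);go([.5705,-.1615,.2],-30)"
```

```text
t 0.2 pos [0.1903 0.5421 0.2305] q [ 1.083  0.207  1.542  0.     1.394 -0.151] F [-1.1 -0.3  0.1] w 0.995
x [-0.001 -0.001 -1.   ] yaw of y 70.65
shift mm [ 380.2 -703.6  -30.5] rotvec deg [9.000e-02 2.000e-02 7.935e+01]
t 0.2 pos [0.1903 0.5421 0.2305] q [ 1.083  0.207  1.542  0.     1.394 -0.151] F [-1.1 -0.3  0.1] w 0.995
x [-0.001 -0.001 -1.   ] yaw of y 70.65
shift mm [ 380.2 -703.6  -30.5] rotvec deg [ 2.0000e-02 -1.0000e-01 -1.0065e+02]
```

```bash
python3 -m inch '[[16,-29,-1,0,0,-4.2,85],[16,-29,-1,0,0,-4.2,85],[16,-29,-1,0,0,-4.2,85],[16,-29,-1,0,0,-4.2,85],[16,-29,-1,0,0,-4.2,85],[16,-29,-1,0,0,-4.2,85],[16,-29,-1,0,0,-4.2,85],[16,-29,-1,0,0,-4.2,85],[16,-29,-1,0,0,-4.2,85],[16,-29,-1,0,0,-4.2,85],[16,-29,-1,0,0,-4.2,85],[16,-29,-1,0,0,-4.2,85]]' 30
python3 -c "
from st import *
go([.5705,-.1615,.2],-30)"
```

```text
time_s: 1.2
ee_pos: [0.3829, 0.193, 0.2193]
tool_rot: [0.405, 0.579, -0.405, 0.579]
force: [0.3, -0.3, 0.5]
width: 0.993
t 1.2 pos [0.3829 0.193  0.2193] q [ 0.264 -0.105  1.893  0.     1.352 -0.085] F [ 0.3 -0.3  0.5] w 0.993
x [ 0.  0. -1.] yaw of y 20.05
shift mm [ 187.6 -354.5  -19.3] rotvec deg [ 0.000e+00  2.000e-02 -5.005e+01]
```

```bash
python3 -m inch '[[16,-30,-1,0,0,-4.2,85],[16,-30,-1,0,0,-4.2,85],[16,-30,-2,0,0,-4.2,85],[16,-30,-2,0,0,-4.2,85],[16,-30,-2,0,0,-4.2,85],[16,-30,-2,0,0,-4.2,85],[16,-30,-2,0,0,-4.2,85],[16,-30,-2,0,0,-4.2,85],[16,-30,-2,0,0,-4.2,85],[16,-30,-2,0,0,-4.2,85],[16,-30,-1,0,0,-4.2,85],[12,-24,0,0,0,-3.8,85]]' 30
python3 -c "
from st import *
go([.5705,-.1615,.08],-30)
c=cams()
for n in c: cv2.imwrite(f'pics/{n}1.png',c[n]['color'][:,:,::-1])"
```

```text
time_s: 2.2
ee_pos: [0.5711, -0.1618, 0.1996]
tool_rot: [-0.612, -0.353, 0.613, -0.353]
force: [0.3, -0.3, 1.1]
width: 0.996
t 2.2 pos [ 0.5711 -0.1618  0.1996] q [-0.422  0.272  1.528 -0.     1.342  0.102] F [ 0.3 -0.3  1.1] w 0.996
x [-0.001 -0.    -1.   ] yaw of y -30.02
shift mm [  -0.6    0.3 -119.6] rotvec deg [ 0.01 -0.03  0.02]
```

View pics/scene1.png

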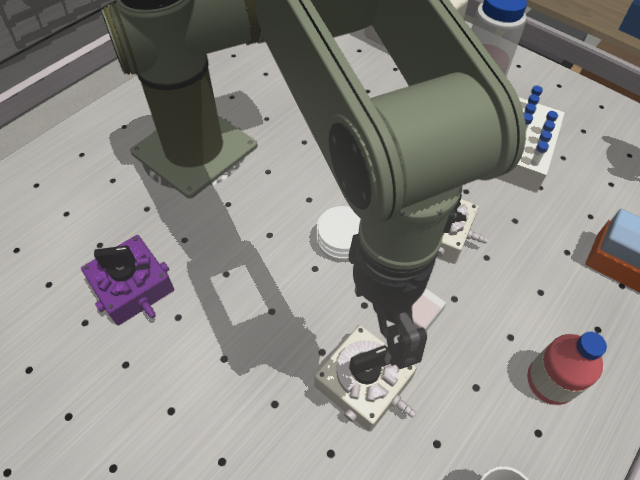

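```bash
python3 -c "
from st import *
c=cams();s=readout.observe();print([ (n,proj(c[n],s['ee_pos'])) for n in c])
t=cv2.imread('pics/top1.png');s=cv2.imread('pics/scene1.png')
cv2.imwrite('pics/c3.png',np.hstack([cv2.resize(t[80:230,310:460],None,fx=2.6,fy=2.6,interpolation=2),cv2.resize(s[270:420,320:470],None,fx=2.6,fy=2.6,interpolation=2)]))"
```

```text
[('scene', array([377.05480708, 326.80825977])), ('top', array([398.77811001, 124.75979526]))]
```

View pics/c3.png

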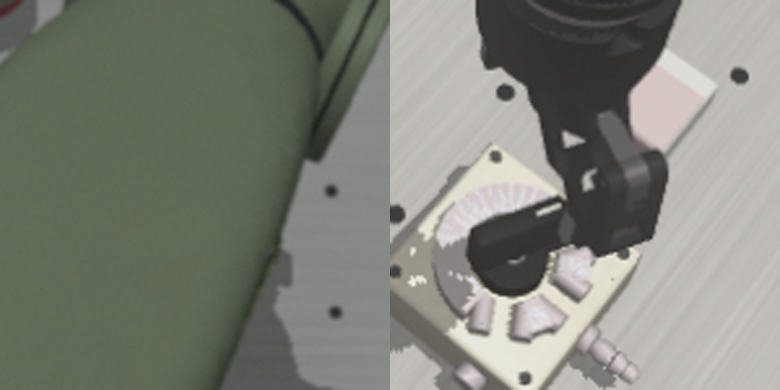

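```bash
python3 -c "
from st import *
c=cams();s=readout.observe();im=c['scene']['color'][:,:,::-1].copy()
m=Ro.from_quat(s['tool_rot']).as_matrix();p=s['ee_pos']
def P(a,col):
    q=proj(c['scene'],p+m@np.array(a));q=q*1;cv2.circle(im,tuple(int(round(v)) for v in q),2,col,-1);print(a,q.round(1))
for d in (0,-.02,-.073,-.12,-.2): P([d,0,0],(0,0,255))
for y in(-.057,-.0425,.0425,.057): P([-.013,y,.011],(0,255,0));P([-.013,y,-.011],(255,255,0))
cv2.imwrite('pics/c4.png',cv2.resize(im[220:420,300:500],None,fx=3,fy=3,interpolation=2))"
```

```text
[0, 0, 0] [377.5 325.8]
[-0.02, 0, 0] [379.3 318.7]
[-0.073, 0, 0] [384.5 297.8]
[-0.12, 0, 0] [389.8 276.3]
[-0.2, 0, 0] [400.9 231.2]
[-0.013, -0.057, 0.011] [352.5 284.6]
[-0.013, -0.057, -0.011] [368.7 279.5]
[-0.013, -0.0425, 0.011] [356.8 294.3]
[-0.013, -0.0425, -0.011] [373.2 289.1]
[-0.013, 0.0425, 0.011] [384.5 355.9]
[-0.013, 0.0425, -0.011] [401.8 349.7]
[-0.013, 0.057, 0.011] [389.6 367.2]
[-0.013, 0.057, -0.011] [407.1 360.9]
```

View pics/c4.png

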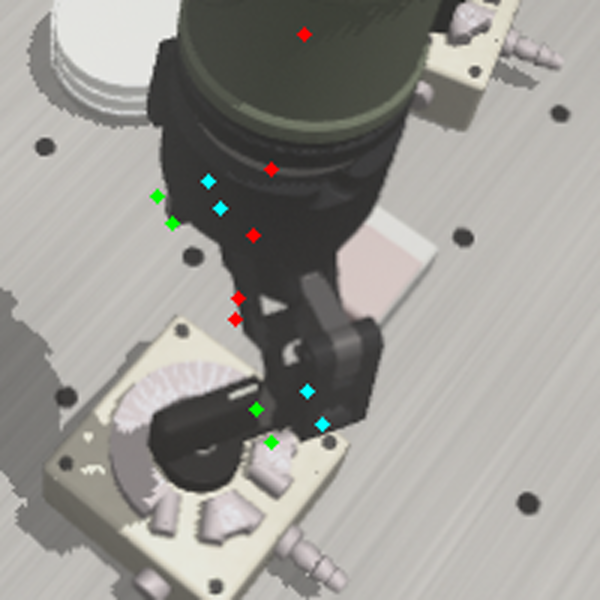

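```bash
python3 -m inch '[[0,0,-15,0,0,0,85],[0,0,-15,0,0,0,85],[0,0,-10,0,0,0,85],[0,0,-10,0,0,0,85],[0,0,0,0,0,0,85]]' 30; python3 -c "
from st import *
c=cams();s=readout.observe();im=c['scene']['color'][:,:,::-1].copy()
im=np.clip(255*(im/255.)**.45,0,255).astype(np.uint8)
m=Ro.from_quat(s['tool_rot']).as_matrix();p=s['ee_pos']
o=cv2.resize(im[230:420,310:460],None,fx=4*.78,fy=4*.78,interpolation=2);o2=o.copy()
for a in [[0,0,0],[-.07,0,0]]+[[-.013,y,z] for y in(-.057,-.0425,.0425,.057) for z in (-.011,.011)]:
    q=(proj(c['scene'],p+m@np.array(a))-[309.5,229.5])*3.12;cv2.circle(o2,tuple(int(round(v)) for v in q),2,(0,0,255),-1)
print(m.round(3),p)
cv2.imwrite('pics/c5.png',np.hstack([o[:590,:400],o2[:590,:400]]))"
```

```text
time_s: 2.92
ee_pos: [0.5687, -0.1579, 0.1477]
tool_rot: [-0.61, -0.357, 0.612, -0.354]
force: [-0.3, -0.6, -0.1]
width: 0.996
[[-0.001  0.869 -0.496]
 [ 0.    -0.496 -0.869]
 [-1.    -0.001  0.   ]] [ 0.57030744 -0.15892094  0.15006048]
```

View pics/c5.png

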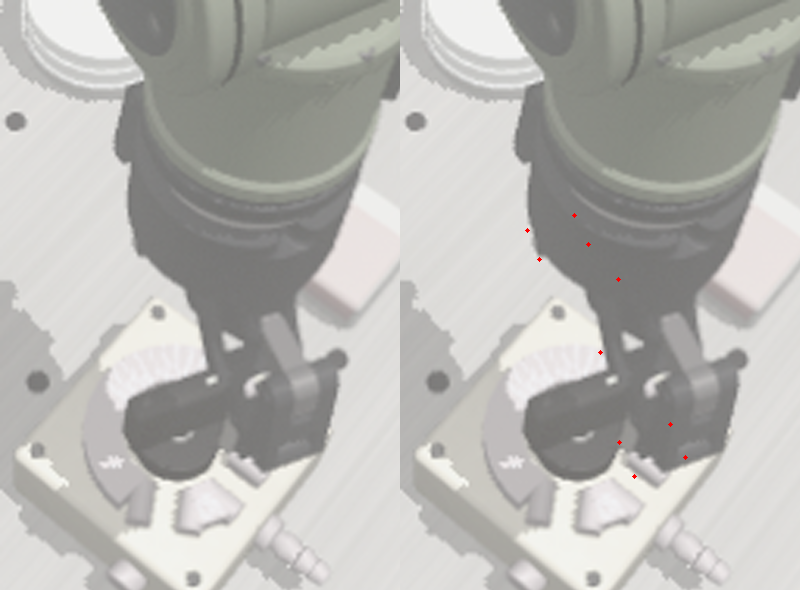

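```bash
python3 -m inch '[[0,0,0,0,0,0,0],[0,0,0,0,0,0,0],[0,0,0,0,0,0,0],[0,0,0,0,0,0,0],[0,0,0,0,0,0,0],[0,0,0,0,0,0,0],[0,0,0,0,0,0,0],[0,0,0,0,0,0,0]]' 30; python3 -c "
from st import *
c=cams();P=[]
s=readout.observe();im=c['scene']['color'][:,:,::-1].copy()
im=np.clip(255*(im/255.)**.45,0,255).astype(np.uint8)
m=Ro.from_quat(s['tool_rot']).as_matrix();p=s['ee_pos']
o=cv2.resize(im[230:420,310:460],None,fx=4*.78,fy=4*.78,interpolation=2);o2=o.copy()
for a in [[0,0,0],[-.07,0,0],[0,0,.011],[0,0,-.011]]:
    q=(proj(c['scene'],p+m@np.array(a))-[309.5,229.5])*3.12;print(a,q);cv2.circle(o2,tuple(int(round(v)) for v in q),2,(0,0,255),-1)
print(p,s['width'],s['joint_positions'])
cv2.imwrite('pics/c6.png',np.hstack([o[:590,:400],o2[:590,:400]]))"
```

```text
time_s: 3.68
ee_pos: [0.5706, -0.1595, 0.1503]
tool_rot: [-0.612, -0.355, 0.612, -0.355]
force: [0.2, 0.1, -0.2]
width: -0.003
[0, 0, 0] [199.46086384 353.3219245 ]
[-0.07, 0, 0] [217.53532161 280.55595404]
[0, 0, 0.011] [175.06669878 361.69645936]
[0, 0, -0.011] [223.67896275 344.99190283]
[ 0.57054971 -0.15952919  0.15027293] -0.0025463567174173786 [-4.18659106e-01  3.18834826e-01  1.57649935e+00 -8.63782993e-06
  1.24629091e+00  1.00688215e-01]
```

View pics/c6.png

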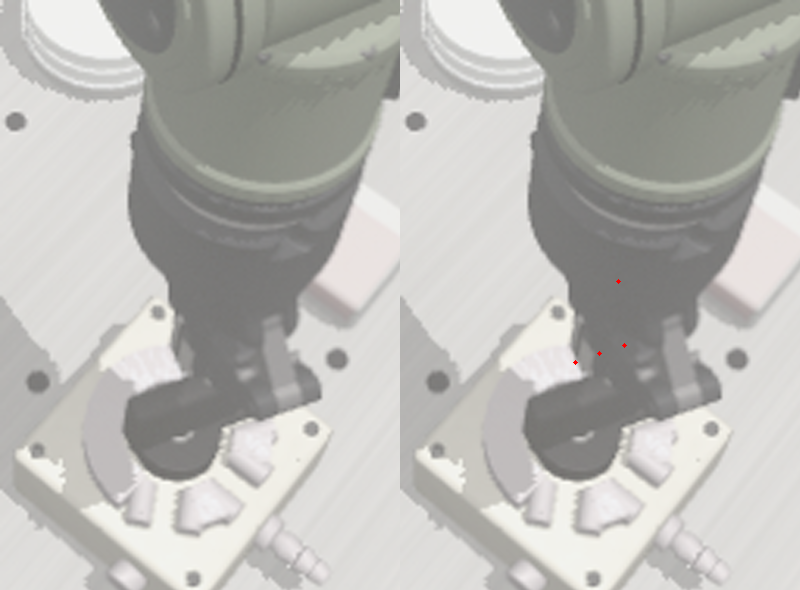

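```bash
python3 -m inch '[[0,-30,10,0,0,0,0],[0,-40,0,0,0,0,0],[0,-40,0,0,0,0,0],[0,-40,0,0,0,0,0],[0,-10,0,0,0,0,0],[0,0,0,0,0,0,0],[0,0,0,0,0,0,0]]' 30
cat > v.py <<'E'
from st import *
import sys
c=cams();s=readout.observe();im=c['scene']['color'][:,:,::-1].copy()
im=np.clip(255*(im/255.)**.45,0,255).astype(np.uint8)
m=Ro.from_quat(s['tool_rot']).as_matrix();p=s['ee_pos']
q0=proj(c['scene'],p).astype(int);x0=max(q0[0]-65,0);y0=max(min(q0[1]-120,290),0)
print(x0,y0,p,m.round(3).tolist(),s['width'])
o=cv2.resize(im[y0:y0+190,x0:x0+128],None,fx=3.12,fy=3.12,interpolation=2);o2=o.copy()
for a in [[0,0,0],[-.07,0,0],[-.15,0,0],[0,0,.011],[0,0,-.011],[0,.0145,.011],[0,.0145,-.011]]:
    q=(proj(c['scene'],p+m@np.array(a))-[x0-.5,y0-.5])*3.12;cv2.circle(o2,tuple(int(round(v)) for v in q),2,(0,0,255),-1)
cv2.imwrite(sys.argv[1],np.hstack([o,o2]))
cv2.imwrite(sys.argv[1][:-4]+'t.png',c['top']['color'][:,:,::-1])
E
python3 v.py pics/c7.png
```

```text
time_s: 4.37
ee_pos: [0.5702, -0.3193, 0.1598]
tool_rot: [0.612, 0.355, -0.612, 0.354]
force: [-0.9, -0.0, -0.4]
width: -0.001
226 290 [ 0.57049841 -0.31757792  0.15984666] [[-0.001, 0.869, -0.495], [0.002, -0.495, -0.869], [-1.0, -0.002, -0.001]] 0.00013219772012544132
```

View pics/c7.png

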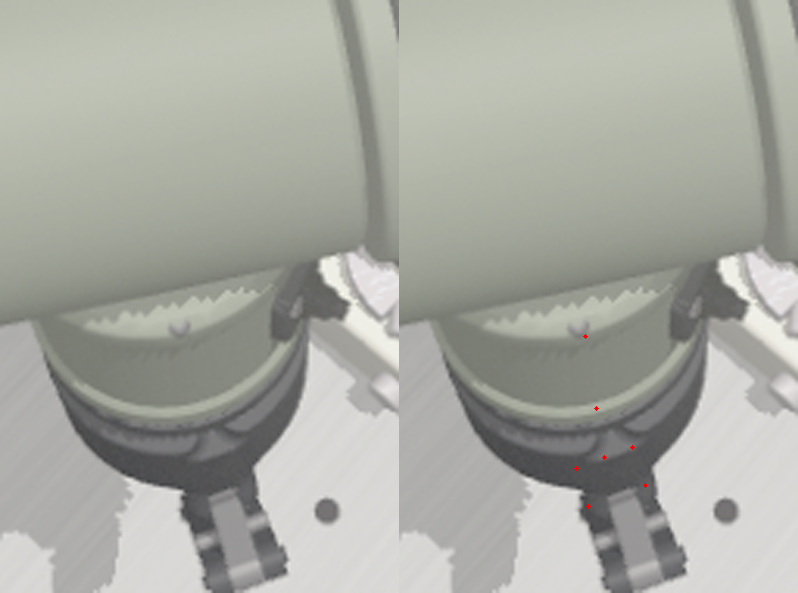

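View pics/c7t.png

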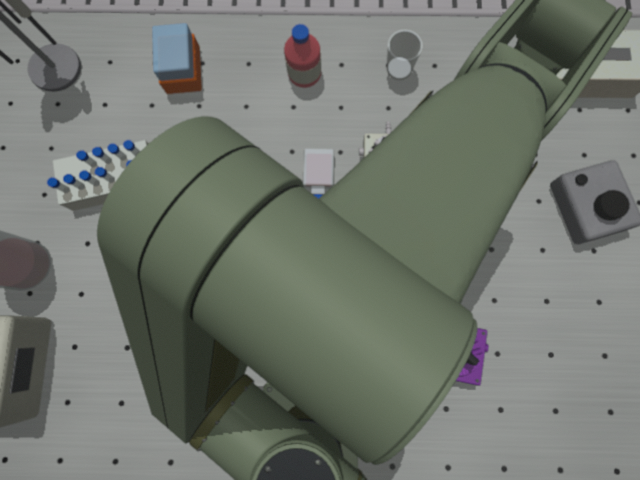

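```bash
python3 -c "
from st import *
c=cams();s=readout.observe();print(s['joint_positions'],s['ee_pos'])
for h in (0,.1,.2,.3,.4):
  X=s['ee_pos']+[0,0,h];print(h,[proj(c[n],X).round() for n in c])
im=c['scene']['color'][:,:,::-1];cv2.imwrite('pics/s8.png',im)
"
```

```text
[-6.40085850e-01  4.29435379e-01  1.40328042e+00  3.53431748e-04
  1.30983665e+00 -1.23104998e-01] [ 0.57073978 -0.31740707  0.16013197]
0 [array([292., 436.]), array([479., 135.])]
0.1 [array([288., 412.]), array([497., 109.])]
0.2 [array([282., 378.]), array([522.,  76.])]
0.3 [array([275., 328.]), array([555.,  31.])]
0.4 [array([262., 243.]), array([602., -33.])]
```

View pics/s8.png

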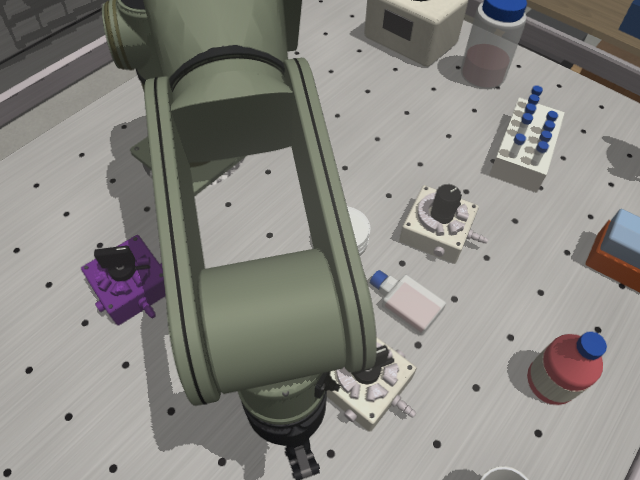

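```bash
python3 -m inch '[[-30,10,0,0,0,0,0],[-40,0,0,0,0,0,0],[-40,0,0,0,0,0,0],[-10,0,0,0,0,0,0],[0,0,0,0,0,0,0],[0,0,0,0,0,0,0]]' 30; python3 v.py pics/c9.png
python3 -m inch '[[0,0,0,0,0,0,85],[0,0,0,0,0,0,85],[0,0,0,0,0,0,85],[0,0,0,0,0,0,85],[0,0,0,0,0,0,85],[0,0,0,0,0,0,85],[0,0,0,0,0,0,85]]' 30; python3 v.py pics/c10.png
```

```text
time_s: 5.07
ee_pos: [0.4512, -0.309, 0.161]
tool_rot: [0.612, 0.354, -0.611, 0.356]
force: [0.9, 0.2, 0.7]
width: -0.003
159 246 [ 0.45229482 -0.30958323  0.16112799] [[0.002, 0.869, -0.495], [-0.001, -0.495, -0.869], [-1.0, 0.002, 0.0]] 0.0014987251276795126
time_s: 5.75
ee_pos: [0.4506, -0.3095, 0.1602]
tool_rot: [-0.612, -0.355, 0.612, -0.355]
force: [0.4, -0.5, 0.1]
width: 0.972
158 246 [ 0.45055665 -0.3095252   0.16026269] [[-0.0, 0.868, -0.496], [0.0, -0.496, -0.868], [-1.0, -0.0, -0.0]] 0.9950736207762568
```

View pics/c9.png

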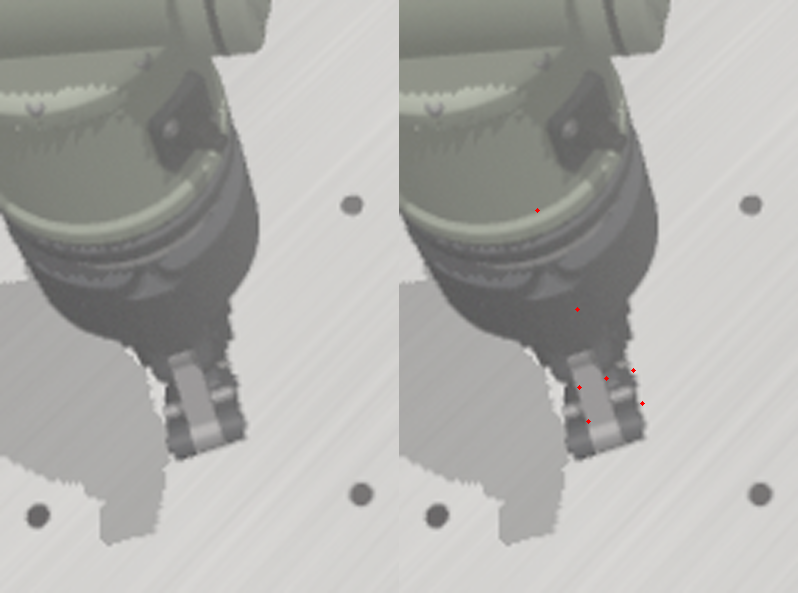

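View pics/c10.png

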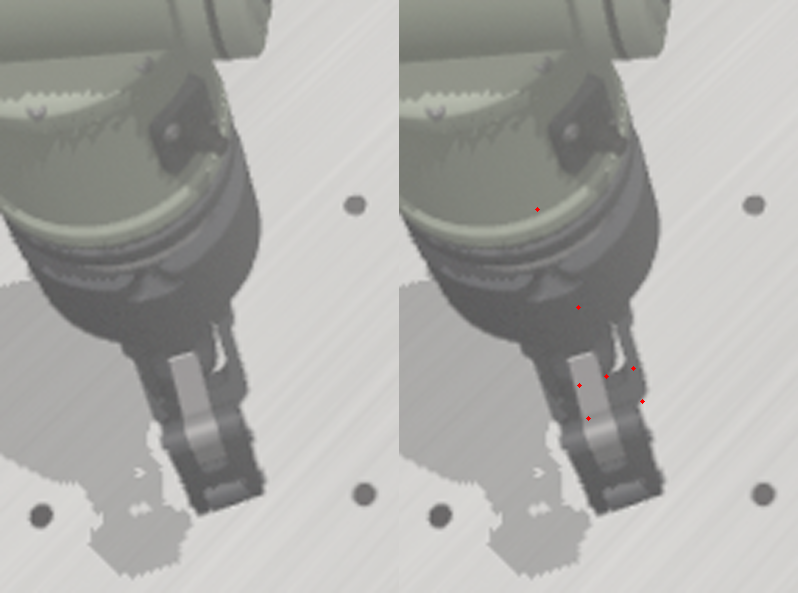

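```bash
python3 -c "
from st import *
from scipy.optimize import least_squares
c=cams()['scene'];s=readout.observe();m=Ro.from_quat(s['tool_rot']).as_matrix()
P=np.array([[.5705,-.1595,.1503],[.5705,-.3176,.1598],[.4515,-.3095,.161]]);O=np.array([[412.6,356.6],[317.3,474.3],[237.5,386.4]])
f=lambda d:np.array([proj(c,p+d)-o for p,o in zip(P,O)]).ravel()
r=least_squares(f,[0,0,0]);print(r.x,r.fun.round(1),'tool',m.T@r.x)
f=lambda d:np.array([proj(c,p+d)-o for p,o in zip(P[1:],O[1:])]).ravel()
r=least_squares(f,[0,0,0]);print(r.x,r.fun.round(1),'tool',m.T@r.x)
"
```

```text
[ 0.05965857 -0.02218518  0.09106302] [ 0.1  0.7  1.3 -1.1 -1.5  0.5] tool [-0.09106622  0.06279674 -0.01035924]
[ 0.05918672 -0.02192925  0.0875542 ] [ 1.1 -1.  -1.2  1.1] tool [-0.08755738  0.06226028 -0.01034708]
```

The "finger tip" I compared was a knuckle. Triangulated over three poses, it lies 90 mm behind the TCP and 62 mm out along the jaw direction, centred in tool z. The reported TCP is therefore fine, and I can go back over the bar.

```bash
python3 -m inch '[[20,25,0,0,0,0,85],[30,30,0,0,0,0,85],[30,30,0,0,0,0,85],[25,35,0,0,0,0,85],[15,28,0,0,0,0,85],[0,0,0,0,0,0,85],[0,0,0,0,0,0,85]]' 30; python3 -c "
from st import *
go([.5705,-.1615,.081],-30)"
```

```text
time_s: 6.53
ee_pos: [0.5693, -0.1621, 0.1601]
tool_rot: [-0.611, -0.356, 0.611, -0.356]
force: [-0.3, -0.3, -0.4]
width: 0.99
t 6.53 pos [ 0.5693 -0.1621  0.1601] q [-0.423  0.307  1.57  -0.     1.265  0.092] F [-0.3 -0.3 -0.4] w 0.99
x [-0. -0. -1.] yaw of y -29.54
shift mm [  1.2   0.6 -79.1] rotvec deg [ 0.02 -0.02 -0.46]
```

```bash
python3 -m inch '[[1,0,-20,0,0,-0.4,85],[0,0,-20,0,0,0,85],[0,0,-15,0,0,0,85],[0,0,-12,0,0,0,85],[0,0,-8,0,0,0,85],[0,0,-4,0,0,0,85],[0,0,0,0,0,0,85],[0,0,0,0,0,0,85]]' 30; python3 -c "
from st import *
go([.5705,-.1615,.081],-30)"
```

```text
time_s: 7.2
ee_pos: [0.5701, -0.1642, 0.0818]
tool_rot: [0.613, 0.352, -0.613, 0.353]
force: [0.7, 0.2, 0.2]
width: 0.994
t 7.2 pos [ 0.5701 -0.1642  0.0818] q [-0.426  0.404  1.62  -0.     1.117  0.101] F [0.7 0.2 0.2] w 0.994
x [ 0.001 -0.    -1.   ] yaw of y -30.18
shift mm [ 0.4  2.7 -0.8] rotvec deg [0.03 0.05 0.18]
```

```bash
python3 -m inch '[[0,0,0,0,0,0,0],[0,0,0,0,0,0,0],[0,0,0,0,0,0,0],[0,0,0,0,0,0,0],[0,0,0,0,0,0,0],[0,0,0,0,0,0,0],[0,0,0,0,0,0,0]]' 50; python3 -c "
from st import *
go([.5705,-.1615,.081],-30);print(readout.observe()['torque'])"
```

```text
time_s: 7.78
ee_pos: [0.5693, -0.1632, 0.0816]
tool_rot: [-0.613, -0.353, 0.613, -0.352]
force: [-2.8, 1.3, 4.4]
width: 0.157
t 7.78 pos [ 0.5693 -0.1632  0.0816] q [-0.425  0.403  1.621  0.     1.118  0.101] F [-2.8  1.3  4.4] w 0.157
x [-0.001  0.001 -1.   ] yaw of y -30.14
shift mm [ 1.2  1.7 -0.6] rotvec deg [-0.04 -0.07  0.14]
[ 0.27787333  0.4506714  -0.02379751]
```

```bash
python3 -m inch '[[0,0,3,0,0,0,0],[0,0,4,0,0,0,0],[0,0,4,0,0,0,0],[0,0,4,0,0,0,0],[0,0,4,0,0,0,0],[0,0,0,0,0,0,0],[0,0,0,0,0,0,0]]' 50; python3 -c "
from st import *
go([.5705,-.1615,.1],-30);print(readout.observe()['torque'])
c=cams();im=c['scene']['color'][:,:,::-1];im=np.clip(255*(im/255.)**.45,0,255).astype(np.uint8)
cv2.imwrite('pics/c11.png',cv2.resize(im[290:440,290:440],None,fx=4,fy=4,interpolation=2))"
```

```text
time_s: 8.37
ee_pos: [0.5692, -0.1632, 0.0997]
tool_rot: [-0.613, -0.353, 0.613, -0.352]
force: [1.6, 1.3, -9.4]
width: 0.156
t 8.37 pos [ 0.5692 -0.1632  0.0997] q [-0.426  0.379  1.612  0.     1.152  0.101] F [ 1.6  1.3 -9.4] w 0.156
x [-0.001  0.001 -1.   ] yaw of y -30.15
shift mm [1.3 1.7 0.3] rotvec deg [-0.05 -0.06  0.15]
[ 0.15891681 -0.26641551 -0.00330327]
```

View pics/c11.png

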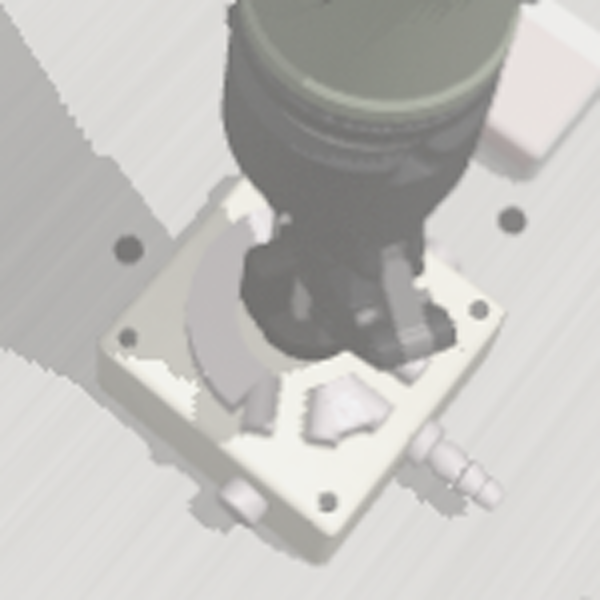

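```bash
python3 -m inch '[[0,0,0,0,0,-4,0],[0,0,0,0,0,-6,0],[0,0,0,0,0,-6,0],[0,0,0,0,0,-6,0],[0,0,0,0,0,-6,0],[0,0,0,0,0,-6,0],[0,0,0,0,0,-6,0],[0,0,0,0,0,-6,0],[0,0,0,0,0,-6,0],[0,0,0,0,0,-5,0],[0,0,0,0,0,-3,0],[0,0,0,0,0,0,0]]' 50; python3 -c "
from st import *
go([.5705,-.1615,.1],-90);print(readout.observe()['torque'])
c=cams();im=c['scene']['color'][:,:,::-1];im=np.clip(255*(im/255.)**.45,0,255).astype(np.uint8)
cv2.imwrite('pics/c12.png',cv2.resize(im[290:440,290:440],None,fx=4,fy=4,interpolation=2))"
```

```text
time_s: 9.47
ee_pos: [0.5679, -0.1613, 0.0988]
tool_rot: [-0.706, -0.0, 0.709, 0.003]
force: [-1.2, 5.7, -8.9]
width: 0.154
t 9.47 pos [ 0.5679 -0.1613  0.0988] q [-0.425  0.38   1.613  0.003  1.155  1.15 ] F [-1.2  5.7 -8.9] w 0.154
x [-0.004  0.005 -1.   ] yaw of y -90.25
shift mm [ 2.6 -0.2  1.2] rotvec deg [-0.26 -0.26  0.25]
[0.86788295 0.0601314  0.02669818]
```

View pics/c12.png

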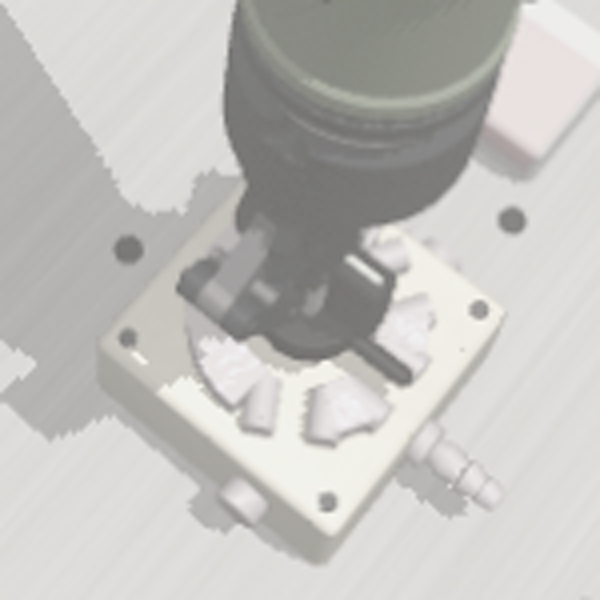

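The nose (crop 395,365) now stands over the gap leading to the barb. I'll ease off the side load and let it down.

```bash
python3 -m inch '[[0,0.7,0,0,0,0,0],[0,0.6,-3,0,0,0,0],[0,0,-3,0,0,0,0],[0,0,-3,0,0,0,0],[0,0,-3,0,0,0,0],[0,0,-3,0,0,0,0],[0,0,-3,0,0,0,0],[0,0,0,0,0,0,0],[0,0,0,0,0,0,0]]' 50; python3 -c "
from st import *
go([.5705,-.1615,.0815],-90);print(readout.observe()['torque'])"
```

```text
time_s: 10.32
ee_pos: [0.5681, -0.1613, 0.0818]
tool_rot: [-0.706, 0.0, 0.709, 0.002]
force: [-5.0, 4.6, -4.2]
width: 0.157
t 10.32 pos [ 0.5681 -0.1613  0.0818] q [-4.230e-01  4.020e-01  1.623e+00  1.000e-03  1.122e+00  1.150e+00] F [-5.   4.6 -4.2] w 0.157
x [-0.004  0.002 -1.   ] yaw of y -90.15
shift mm [ 2.4 -0.2 -0.3] rotvec deg [-0.13 -0.24  0.15]
[0.85765482 0.78987645 0.06505356]
```

```bash
python3 -m inch '[[0,0,0,0,0,0,85],[0,0,0,0,0,0,85],[0,0,0,0,0,0,85],[0,0,0,0,0,0,85],[0,0,0,0,0,0,85],[0,0,0,0,0,0,85],[0,0,0,0,0,0,85]]' 50; python3 -m inch '[[0,0,10,0,0,0,85],[0,0,20,0,0,0,85],[0,0,30,0,0,0,85],[0,0,35,0,0,0,85],[0,0,30,0,0,0,85],[-30,20,0,0,0,0,85],[-35,20,0,0,0,0,85],[-35,20,0,0,0,0,85],[-35,20,0,0,0,0,85],[-30,15,0,0,0,0,85],[-10,10,0,0,0,0,85],[0,0,0,0,0,0,85]]' 50; python3 -c "
from st import *
go([.5705,-.1615,.0815],-90)
c=cams();im=c['scene']['color'][:,:,::-1];cv2.imwrite('pics/s13.png',im);im=np.clip(255*(im/255.)**.45,0,255).astype(np.uint8)
cv2.imwrite('pics/c13.png',cv2.resize(im[290:440,290:440],None,fx=4,fy=4,interpolation=2))
cv2.imwrite('pics/t13.png',c['top']['color'][:,:,::-1])"
```

```text
time_s: 10.9
ee_pos: [0.57, -0.1626, 0.0826]
tool_rot: [0.707, -0.001, -0.707, -0.001]
force: [0.1, 0.0, -0.3]
width: 0.995
time_s: 11.9
ee_pos: [0.3922, -0.0555, 0.2075]
tool_rot: [-0.707, 0.0, 0.707, 0.001]
force: [-0.3, 0.7, 0.9]
width: 0.991
t 11.9 pos [ 0.3922 -0.0555  0.2075] q [-0.36  -0.171  1.976  0.     1.337  1.212] F [-0.3  0.7  0.9] w 0.991
x [-0.     0.001 -1.   ] yaw of y -90.07
shift mm [ 178.3 -106.  -126. ] rotvec deg [-0.03 -0.02  0.07]
```

View pics/c13.png

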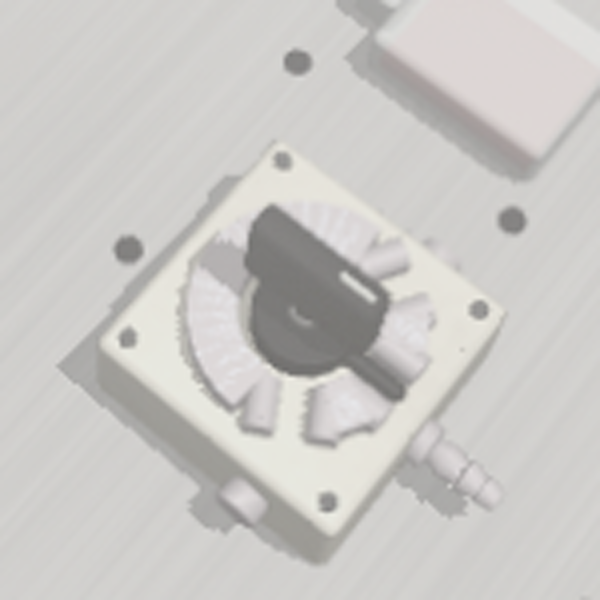

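View pics/s13.png

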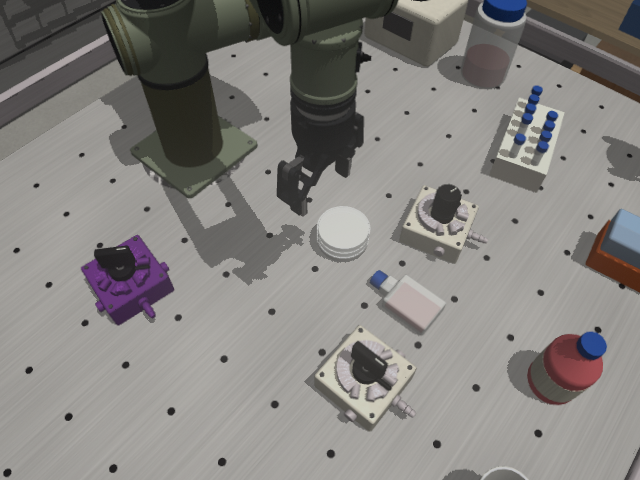

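View pics/t13.png

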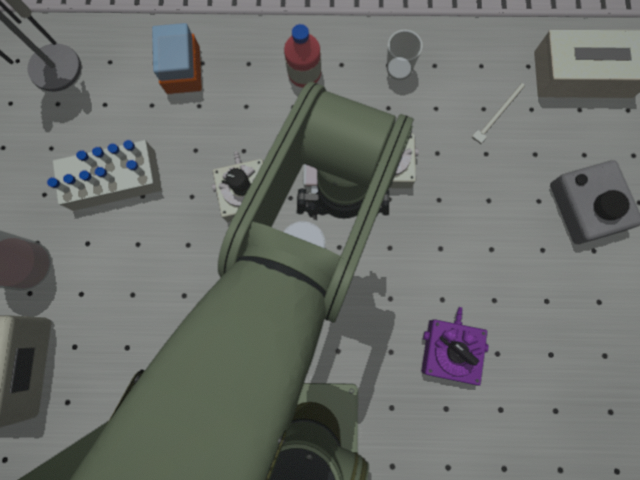

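```bash
python3 -c "
from st import *
c=cams()['scene']
def k(p): return (proj(c,p)-[289.5,289.5])*4
for dz in(0,.006,.012,.018):
  print(dz,[k([.5705+r,-.1615+w,.114+dz]).round() for r,w in((.009,0),(.0235,0),(-.027,.007),(-.027,-.007),(.027,.007),(.027,-.007))], 'nose tip',k([.6155,-.1615,.0585+dz]).round())
"
```

```text
0 [array([343., 275.]), array([377., 302.]), array([272., 196.]), array([247., 225.]), array([398., 293.]), array([373., 324.])] nose tip [407. 395.]
0.006 [array([345., 269.]), array([379., 296.]), array([273., 189.]), array([248., 218.]), array([400., 287.]), array([375., 318.])] nose tip [410. 390.]
0.012 [array([346., 262.]), array([381., 289.]), array([274., 182.]), array([249., 212.]), array([402., 280.]), array([377., 311.])] nose tip [412. 384.]
0.018 [array([348., 255.]), array([383., 283.]), array([276., 175.]), array([250., 204.]), array([405., 274.]), array([379., 305.])] nose tip [414. 379.]
```

The mark on the bar, seen at crop (342,274)–(375,300), fits lift 0, which predicts (343,275)–(377,302). The nose points at the barb and the round knob's mark hasn't moved. The gripper is clear of everything.

```bash
python3 -c "
from plant import order
print(order.hand_in())"
```

```text
the job is handed in; nothing more can be done
None
```

The bar handle is in the middle notch, on the hose-barb side, and let go; I handed the job in at about 12 s.

I gripped the bar on the white box at scene pixel (365,375), lifted it 19 mm commanded (about 18 mm measured) and turned it 60° clockwise. I then lowered it and opened the gripper, and backed the arm off clear of everything.

**Last checks:**
- **Fully home:** the mark on the bar top is within about 2 crop pixels (under 1 px in the camera image) of where it should be at zero lift and 60° of turn. A 6 mm lift would have moved it by about 6 crop pixels.
- **Round knob:** by eye it looks unchanged; I did not measure its angle.
- **Forces:** no reading passed about 10 N.

**One early disagreement:** the fingertips seemed not to match the reported tool position. I had mistaken a gripper knuckle for the fingertip, and checking this from other poses cost about 4 s.

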